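# Block dye bottles in their crate with foam bricks

### The arm

A 6-joint arm with a two-finger parallel gripper is mounted at the origin on the work surface. World frame = base frame: x ahead of the robot, y to its left, z up, the work surface at z = 0. Lengths are in m, angles in rad, forces in N, time in s.
With the tool pointing down it reaches from about 0.3 to 0.875 m from the base axis. Payload 6.4 kg.
Tool frame: the origin (TCP) lies at the very end of the fingers, on their centre line; the grasp point (between the pads) lies 19 mm behind it; z points along the fingers, y is the line along which they close (so a half turn about z gives the same grasp; the last joint's range is limited). The gripper opens to 85 mm and grips with 20 to 120 N. Pads are 22 mm wide; open, the fingers measure 114 mm over their backs; the gripper's body (76 mm by 85 mm) begins 54 mm behind the grasp point. The pads swing forward as they close: fully open they stand 13 mm farther back than shut.
Start: joints at [0.921, 0.181, 1.607, -0, 1.354, -0.206], TCP at [0.247, 0.519, 0.231] pointing down, gripper open.
Joint ranges: [-2.99, 2.99], [-0.89, 2.07], [0.3, 2.58], [-1.14, 4.28], [0, 2.63], [-3.12, 3.12]. Speed limits (rad/s): [2.57, 2.57, 3.01, 3.14, 3.14, 3.14].

### API

Orientations are given as a unit quaternion [x, y, z, w].
In Python, from station import env, cams, finder gives the robot as it stands.
- The arm moves only by the tool servo_tool, never from a script. Its argument "moves" is a list that holds one entry, the list of rows, each a list of 6 numbers: the shift along the tool's x, y, z in mm, then the turn, a rotation vector about the tool's x, y, z in degrees. In form: [[[x, y, z, wx, wy, wz], ...]]. A call has 1 to 10 rows; each row shifts and turns the commanded pose from where the row before left it, along the tool's axes as they then stand; what a row does not reach is not made up. A row lasts 1/8 s, in which the tool goes at most 62.5 mm and 10.7 degrees, less where a joint would pass 70% of its speed; a pose out of reach is approached as far as the arm can. A call with a gripper value outside its range is refused whole. "claw" is the opening, from 0 (shut) to 1 (fully open), set as the call begins (left out, the last holds). The fingers move at their own pace and stop on an object; "squeeze" is the grip in N (left out, the last holds). Time passes only in rows, so rows that do not move let the fingers close. It gives the time, the measured TCP pose, the force, the opening and the grip force at its end, in the units of the state.
- env.observe(): the state, without advancing time (a new reading comes with each control period).
- cams.snapshot(name): name is "scene" or "top" or "wrist"; returns a dict with "pixels" (400x640x3 uint8, blue, green, red), "camera_matrix" (3x3 intrinsics, pixels), "xyz" and "orientation" of the camera in the world; the wrist camera has in their place "tool_from_camera" (4x4, takes a point from camera to tool coordinates, whose origin is the TCP and whose axes are the flange's). Camera axes: x right, y up, looking along -z (the intrinsics and any distortion apply to the point x, -y, -z); pixel columns grow to the right and rows downward; lengths in m; the calibration is good to about 2 mm. A picture is of the moment at which its call begins: read the wrist's pose just before it. There is no depth.
- env.hand_in(): hands the job in; it is judged then, once.
Trained networks look in the newest picture that a camera, given by its name, has taken for a name from the list of things; names that differ only in an ending like _2 or _b are one class to them, and where a whole thing is asked for, a point or a joint stands for the part that bears it (a point fixed in the world has none). Each returns a list of dicts, best first, with "score" (0 to 1); they miss things now and then, are a little off and sometimes report something else, mostly with a low value. They report only what shows in the picture. A call takes as long as a camera call. They do not tell look-alikes from the thing itself.
- finder.cut_out(target, camera): "region" (400x640 bool, what is visible of it) and "rect" ([left, top, right, bottom] in pixels, round what is visible of it).
- finder.pinpoint(target, camera): "position" ([column, row] in pixels: a listed point, or the origin of a listed thing).
The state is a dict: "time": time; "qpos": joint angles; "dq": joint speeds; "tau": joint torques, N m; "eef_pos": TCP position; "tool_rot": TCP orientation; "wrist_force": force on the tool from outside, world axes, zero at the start; "ft_torque": the same for the moment, N m; "gripper_width": finger opening in m; "grip_force": force on a finger pad.
Only numpy, scipy, OpenCV 4.12 (cv2) and the standard library are available. Lean on these libraries where they do the work, as an engineer would, in place of code of your own. Each camera call takes 0.05 s, during which the arm holds its last target. There are 200 camera calls.

### The job

Pack the plywood crate for transport: the four dye bottles in it stand loose, so slide them together as needed and fill the leftover length with the two charcoal foam bricks that together take it up snugly, each standing upright and pressed right down to the crate floor, so that nothing can shift. Keep the four bottles upright in the crate all the while, and leave the third brick and everything else on the table where it is.

Things in the scene. Friction and masses are not known exactly. Their poses are not given: they have to be found in the camera images.
- crate: open plywood bottle crate, fixed to the table. Origin on the table under its centre; x across, y along its length, z up. Inside 132 mm (x) by 228 mm (y); inner floor 15 mm above the table; walls 9 mm thick, the long sides 85 mm and the ends 100 mm above the table. Bottles stand two abreast, two pairs along y. Bricks fit with their 124 mm width across x, thickness along y.
- brick_thin: thin charcoal foam brick, 124 mm wide, 32 mm thick, 130 mm tall, 46 g. It stands upright on the table. Origin at its CENTRE: x along the 124 mm width, y along the thickness, z up (65 mm from centre to underside and to top). Firm closed-cell foam, rigid to the touch.
- brick_mid: middle charcoal foam brick, 124 mm wide, 46 mm thick, 130 mm tall, 67 g. It stands upright on the table. Origin at its CENTRE: x along the 124 mm width, y along the thickness, z up (65 mm from centre to underside and to top). Firm closed-cell foam, rigid to the touch.
- brick_thick: thick charcoal foam brick, 124 mm wide, 62 mm thick, 130 mm tall, 90 g. It stands upright on the table. Origin at its CENTRE: x along the 124 mm width, y along the thickness, z up (65 mm from centre to underside and to top). Firm closed-cell foam, rigid to the touch.
- bottle_a: royal blue bottle; squeeze bottle of dye, loose, upright in the crate, 0.15 to 0.31 kg. Body 64 mm diameter up to 80 mm high, shoulder narrowing to a 32 mm cap at 100 to 116 mm, nozzle tip at 135 mm. Origin under its centre, z up. It slides on the crate floor when pushed low on its body.
- bottle_b: teal bottle; same form as bottle_a, loose in the crate
- bottle_c: navy bottle; same form as bottle_a, loose in the crate
- bottle_d: aqua bottle; same form as bottle_a, loose in the crate
- bottle_spare: bystander: aqua bottle like the others, 64 mm diameter, 135 mm high, standing in the white painting tray at the far side of the table. Origin under its centre.
- water_cup: bystander: clear plastic cup, 76 mm wide, 95 mm high, on the table at the right. Origin under its centre.
- paint_jar: bystander: red paint jar with white lid, 68 mm wide, 90 mm high, on the table at the right. Origin under its centre.
- tape_roll: bystander: roll of masking tape lying flat, 100 mm wide, 24 mm high. Origin under its centre.
- brush_1: bystander: paint brush, 190 mm long, lying in the white tray.
- marker: bystander: black and white marker pen, 140 mm long, 19 mm thick, lying on the table near the robot.
- brayer: bystander: ink roller with wooden handle, 170 mm long, 95 mm wide, 30 mm high, lying on the table to the robot's right.
Things that resemble listed ones, but are neither listed nor needed, are in the scene too. Leave any green look-alike of the bottle_d alone.

How it is judged:
At the end, for the whole second after the job is handed in: The thin and thick bricks stand in the crate on its floor (within 4 mm), upright within 0.06 rad, width across the crate within 0.08 rad and centred within 10 mm, between the end walls. The four bottles stand upright (0.06 rad) on the crate floor inside it. All at rest (z of brick_thin in the frame of crate between 0.075 and 0.084 m and angle between the z axis of each of brick_thin, brick_thick and the z axis of crate, either way round below 0.06 rad and angle between the x axis of each of brick_thin, brick_thick and the x axis of crate, either way round below 0.08 rad and x of brick_thin in the frame of crate between -0.01 and 0.01 m and y of brick_thin in the frame of crate between -0.101 and 0.101 m and linear speed of each of brick_thin, brick_thick, bottle_a, bottle_b, bottle_c, bottle_d below 0.02 m/s and z of brick_thick in the frame of crate between 0.075 and 0.084 m and x of brick_thick in the frame of crate between -0.01 and 0.01 m and y of brick_thick in the frame of crate between -0.086 and 0.086 m and z of bottle_a in the frame of crate between 0.011 and 0.019 m and angle between each of bottle_a, bottle_b, bottle_c, bottle_d's own z axis and vertical below 0.06 rad and x of bottle_a in the frame of crate between -0.045 and 0.045 m and y of bottle_a in the frame of crate between -0.088 and 0.088 m and z of bottle_b in the frame of crate between 0.011 and 0.019 m and x of bottle_b in the frame of crate between -0.045 and 0.045 m and y of bottle_b in the frame of crate between -0.088 and 0.088 m and z of bottle_c in the frame of crate between 0.011 and 0.019 m and x of bottle_c in the frame of crate between -0.045 and 0.045 m and y of bottle_c in the frame of crate between -0.088 and 0.088 m and z of bottle_d in the frame of crate between 0.011 and 0.019 m and x of bottle_d in the frame of crate between -0.045 and 0.045 m and y of bottle_d in the frame of crate between -0.088 and 0.088 m); the robot touches nothing.
It fails at once if a bottle in the crate is tipped by more than 0.4 rad or lifted more than 40 mm (angle between any of bottle_a, bottle_b, bottle_c, bottle_d's own z axis and vertical above 0.4 rad or z of any of bottle_a, bottle_b, bottle_c, bottle_d in the frame of crate above 0.055 m).
It fails at once if the middle brick or another bystander is moved by more than 30 mm (distance of any of brick_mid, bottle_spare, water_cup, paint_jar, tape_roll, brush_1, marker, brayer from where it was at the start of the episode above 0.03 m).
It also fails if it takes over 67 s, if anything falls off the work surface, if the arm or the gripper's body presses on something with over 40 N, if the wrist force passes 120 N, or if a joint passes its speed limit or range.

## Working session

There is one attempt and no reset: what is moved stays moved. The work goes in short steps, Python scripts to look and compute and a tool call to move; the robot and the scene stay as the last step left them, time stands still between calls to the robot, and variables do not carry over. Pictures are saved under pics/ and viewed, at most 10 in all, crops included, and the job is handed in when it is done.

Besides the shell and the picture viewer there is one more tool, called after "Request:" as name(argument=value, ...), one argument or row to a line, values as JSON. servo_tool: Moves the arm, as the interface text tells. Its arguments: {"type":"object","properties":{"moves":{"type":"array"},"claw":{"type":"number"},"squeeze":{"type":"number"}},"required":["moves"]}

```bash
ls; mkdir -p pics; cat > h.py <<'E'
from station import env,cams,finder
import numpy as np,cv2
from scipy.spatial.transform import Rotation as R
def snap(n):
    s=env.observe(); d=cams.snapshot(n); d['state']=s
    if n=='wrist':
        T=np.eye(4);T[:3,:3]=R.from_quat(s['tool_rot']).as_matrix();T[:3,3]=s['eef_pos']
        M=T@np.array(d['tool_from_camera'])
    else:
        M=np.eye(4);M[:3,:3]=R.from_quat(d['orientation']).as_matrix() if np.size(d['orientation'])==4 else np.array(d['orientation']);M[:3,3]=d['xyz']
    d['M']=M;return d
def ray(d,p):
    K=np.array(d['camera_matrix']);v=np.linalg.solve(K,[p[0],p[1],1.]);v=np.array([v[0],-v[1],-v[2]])
    return d['M'][:3,3],d['M'][:3,:3]@v
def onz(d,p,z):
    o,v=ray(d,p);return o+v*(z-o[2])/v[2]
def proj(d,P):
    P=np.atleast_2d(P);c=(P-d['M'][:3,3])@d['M'][:3,:3];c=c*[1,-1,-1];q=c@np.array(d['camera_matrix']).T;return q[:,:2]/q[:,2:]
def tri(l):
    A=np.zeros((3,3));b=np.zeros(3)
    for d,p in l:
        o,v=ray(d,p);v=v/np.linalg.norm(v);Q=np.eye(3)-np.outer(v,v);A+=Q;b+=Q@o
    return np.linalg.solve(A,b)
E
python3 - <<'E'
from h import *
np.set_printoptions(precision=4,suppress=True)
D={}
for n in['scene','top']:
    D[n]=snap(n);cv2.imwrite(f'pics/{n}0.png',D[n]['pixels']);print(n,D[n]['M'][:3,3],list(D[n].keys()))
for t in['crate','brick_thin','brick_mid','brick_thick','bottle_a','bottle_b','bottle_c','bottle_d']:
    for n in D:
        print(t,n,[(np.round(r['position']),round(r['score'],2)) for r in finder.pinpoint(t,n)][:4],[(np.round(r['rect']),round(r['score'],2)) for r in finder.cut_out(t,n)][:3])
print(env.observe())
E
```

```text
pics
scene [ 1.117  -0.2156  1.0582] ['pixels', 'camera_matrix', 'xyz', 'orientation', 'state', 'M']
top [ 0.4119 -0.044   1.0721] ['pixels', 'camera_matrix', 'xyz', 'orientation', 'state', 'M']
crate scene [(array([305., 211.]), 0.88)] [(array([259., 168., 351., 240.]), 0.94)]
crate top [(array([318., 204.]), 0.85)] [(array([268., 171., 367., 232.]), 0.71)]
brick_thin scene [(array([208., 222.]), 0.6)] []
brick_thin top [(array([422., 198.]), 0.55)] [(array([410., 173., 441., 224.]), 0.56)]
brick_mid scene [(array([425., 189.]), 0.92)] [(array([408., 160., 445., 214.]), 0.66)]
brick_mid top [(array([179., 176.]), 0.62), (array([339., 215.]), 0.33)] [(array([155., 147., 196., 207.]), 0.92)]
brick_thick scene [(array([417., 152.]), 0.63), (array([179., 291.]), 0.23)] [(array([393., 127., 436., 172.]), 0.78)]
brick_thick top [(array([167., 230.]), 0.79)] [(array([141., 203., 191., 257.]), 0.56)]
bottle_a scene [(array([304., 200.]), 0.81), (array([281., 203.]), 0.77), (array([310., 216.]), 0.68), (array([367., 196.]), 0.66)] [(array([274., 196., 297., 220.]), 0.88), (array([294., 178.,
[... 1626 characters left out ...]
4), (array([339., 191.]), 0.7), (array([339., 217.]), 0.68), (array([457., 149.]), 0.51)] [(array([227., 184., 257., 208.]), 0.94), (array([298., 200., 326., 222.]), 0.9), (array([328., 174., 354., 202.]), 0.85)]
{'time': 1.7, 'qpos': array([ 0.9207,  0.1808,  1.607 ,  0.    ,  1.3538, -0.2063]), 'dq': array([ 0.0006,  0.0009, -0.0006,  0.001 ,  0.0017, -0.0013]), 'tau': array([  0.0012, -44.4847, -35.1668,  -0.0002,   0.0006,   0.    ]), 'eef_pos': array([0.2469, 0.5193, 0.2313]), 'tool_rot': array([ 0.2201,  0.9755, -0.    , -0.    ]), 'wrist_force': array([-0.1357, -0.0085, -0.0994]), 'ft_torque': array([ 0.0053,  0.0194, -0.0655]), 'grip_force': 0.0, 'gripper_width': 0.08536329548155847}
```

```bash
ls pics
```

```text
scene0.png
top0.png
```

View both.

```bash
python3 - <<'E'
import cv2
a=cv2.imread('pics/top0.png');b=cv2.imread('pics/scene0.png')
cv2.imwrite('pics/topc.png',cv2.resize(a[110:290,120:480],(800,400),interpolation=cv2.INTER_CUBIC))
cv2.imwrite('pics/scenec.png',cv2.resize(b[100:330,130:490],None,fx=2.2,fy=2.2,interpolation=cv2.INTER_CUBIC))
E
```

```text
(no output)
```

View pics/topc.png

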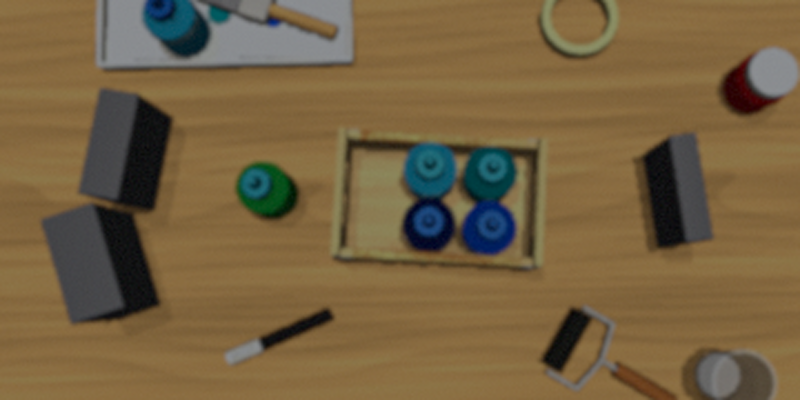

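View pics/scenec.png

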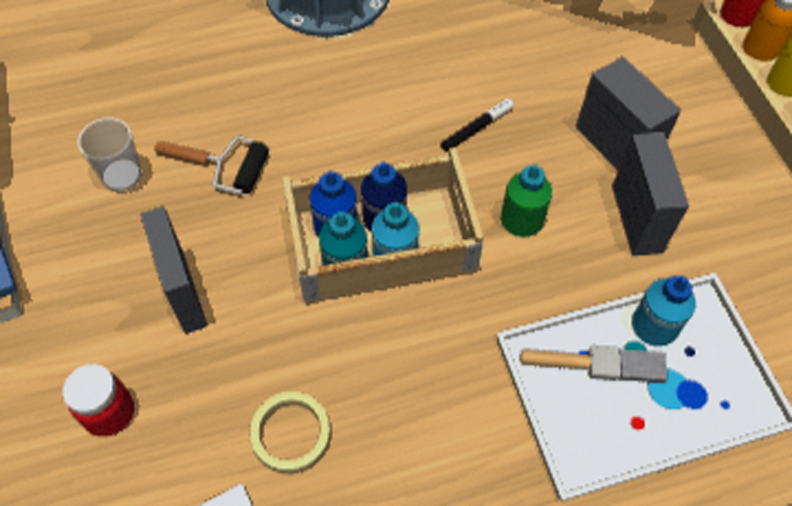

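The top crop (scale 2.22, offset 120,110) shows the crate at (318,200) px with four blue/teal bottles sitting towards its right (−y) end and free space on the left. Three dark bricks are visible. The two at the left are at (170,177), narrower, and (163,228), wider. A slim one stands at the right at (425,195). A green look-alike bottle stands at (239,195) and the spare bottle is in the tray. The scene view agrees.

Candidates, by top pixel: thick = (163,228) vs mid = (170,177), and thin = (425,195). I'll fit box models to measure their thickness and check the choice.

```bash
cat > fit.py <<'E'
from h import *
from scipy.optimize import minimize
def box(p,t,w=.124,h=.130):
    x,y,a,z=p  # z=top height
    c,s=np.cos(a),np.sin(a);P=[]
    for i in(-1,1):
        for j in(-1,1):
            for zz in(z-h,z):
                u,v=i*w/2,j*t/2;P.append([x+c*u-s*v,y+s*u+c*v,zz])
    return np.array(P)
def dark(d):
    im=d['pixels'].astype(int);mx=im.max(2);mn=im.min(2)
    return ((mx<105)&(mx-mn<22)).astype(np.uint8)
def sil(d,boxes,S=4):
    m=np.zeros((400*S,640*S),np.uint8)
    for B in boxes:
        q=proj(d,B);cv2.fillConvexPoly(m,cv2.convexHull(((q+.5)*S-.5).astype(np.float32)).astype(np.int32),1)
    return cv2.resize(m.astype(np.float32),(640,400),interpolation=cv2.INTER_AREA)
def fitb(views,p0,ts,free_t=False):
    # views: list of (d,mask,window)
    n=len(ts);W=[]
    for d,m,w in views:
        a=np.zeros((400,640),np.float32);x0,y0,x1,y1=[max(0,int(v)) for v in w];a[y0:y1,x0:x1]=1;W.append(a)
    sc=np.array([.01,.01,.06,.008]*n+([.01]*n if free_t else []))
    x0=np.concatenate([np.ravel(p0),ts if free_t else []])
    def f(u):
        v=x0+u*sc;tt=v[4*n:] if free_t else ts
        b=[box(v[4*i:4*i+4],tt[i]) for i in range(n)]
        return sum((np.abs(sil(d,b)-m)*w).sum() for (d,m,_),w in zip(views,W))
    u=np.zeros(len(x0))
    for _ in range(2):
        r=minimize(f,u,method='Nelder-Mead',options=dict(maxfev=900,initial_simplex=np.vstack([u]+[u+e for e in np.eye(len(u))]),xatol=.01,fatol=.1));u=r.x
    return x0+u*sc,r.fun
E
python3 - <<'E'
from fit import *
np.set_printoptions(precision=4,suppress=True)
D={n:snap(n) for n in['scene','top','wrist']}
cv2.imwrite('pics/wrist0.png',D['wrist']['pixels'])
print(D['top']['camera_matrix'],D['wrist']['tool_from_camera'])
s,t=D['scene'],D['top']
def p(c,r,z=.13): return onz(t,(c,r),z)[:2]
th=p(158,228);mi=p(169,176);tn=p(432,195)
print(th,mi,tn)
w1=[(t,dark(t),(130,140,205,265)),(s,dark(s),(385,120,450,220))]
for m in w1: print(m[1].sum())
v,f=fitb(w1,[[*th,.2,.13],[*mi,-.15,.13]],[.055,.052],True);print('thick/mid',v,f)
w2=[(t,dark(t),(400,165,450,230)),(s,dark(s),(185,185,235,260))]
v2,f2=fitb(w2,[[*tn,.15,.13]],[.04],True);print('thin',v2,f2)
z=.1
for q in [(273,169),(365,173),(363,231),(269,226)]: print('crate corner',onz(t,q,.1)[:2])
for n in D:
  for tg in['crate','bottle_a','brick_thick']:
    print(n,tg,[(np.round(r['position'],1),round(r['score'],2),onz(D[n],r['position'],{'c':0,'b':.015}[tg[0]] if tg!='brick_thick' else .065)[:2]) for r in finder.pinpoint(tg,n)])
E
```

```text
[[377.2104   0.     320.074 ]
 [  0.     377.2104 204.0014]
 [  0.       0.       1.    ]] [[ 0.0003  0.9662  0.2578  0.065 ]
 [ 1.     -0.0003  0.     -0.    ]
 [ 0.0001  0.2578 -0.9662 -0.143 ]
 [ 0.      0.      0.      1.    ]]
[0.4552 0.3458] [0.5854 0.3207] [ 0.5222 -0.3409]
32951
36531
thick/mid [ 0.4558  0.3517  0.2968  0.1266  0.5902  0.3236 -0.1828  0.1282  0.0554
  0.0393] 297.0625
thin [ 0.5245 -0.3386  0.1079  0.1288  0.0277] 122.125
crate corner [0.6035 0.0625]
crate corner [ 0.5876 -0.1776]
crate corner [ 0.4364 -0.167 ]
crate corner [0.455  0.0745]
scene crate []
scene bottle_a [(array([311.5, 215.5]), 0.8, array([ 0.5582, -0.0346])), (array([367.8, 197.8]), 0.79, array([0.5463, 0.1581])), (array([280.9, 208.8]), 0.72, array([ 0.508 , -0.1203])), (array([285.6, 217.7]), 0.72, array([ 0.5431, -0.1141])), (array([303.5, 203. ]), 0.71, array([ 0.5073, -0.046 ]))]
scene brick_thick [(array([416.8, 156. ]), 0.62, array([0.4667, 0.3547]))]
top crate [(array([318. , 202.3]), 0.59, array([ 0.5238, -0.0538])), (array([167.4, 228.5]), 0.49, array([0.4592, 0.3732]))]
top bottle_a [(array([313.9, 188.1]), 0.86, array([ 0.5629, -0.0431])), (array([338.4, 215.4]), 0.8, array([ 0.4839, -0.1101])), (array([241.8, 196.5]), 0.77, array([0.5436, 0.1604])), (array([337.1, 190.8]), 0.67, array([ 0.5537, -0.1085])), (array([309.8, 211.2]), 0.58, array([ 0.4976, -0.0301]))]
top brick_thick [(array([168.5, 227.6]), 0.58, array([0.4586, 0.345 ])), (array([205.9, 122.9]), 0.25, array([0.7421, 0.2478]))]
wrist crate []
wrist bottle_a []
wrist brick_thick []
```

View pics/wrist0.png

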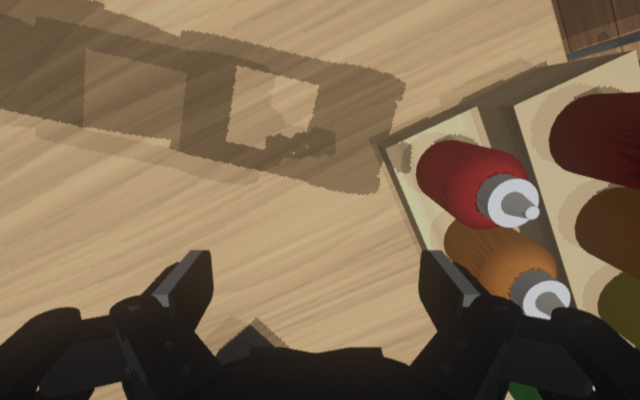

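The wrist view only shows the paint rack and shadow, nothing needed. The fit separates thick (at 0.456, 0.352) from mid by about 16 mm in thickness, so the choice holds. I'll move over the thick brick for a close look.

Request:
servo_tool(
  moves=[
    [[-52,-12,-20,0,0,0],[-52,-12,-20,0,0,0],[-52,-12,-20,0,0,0],[-52,-12,-20,0,0,0],[-52,-12,-20,0,0,0],[0,0,0,0,0,-10.6],[0,0,0,0,0,-10.6],[0,0,0,0,0,-10.6],[0,0,0,0,0,-10.6],[0,0,0,0,0,0]],
  ],
  claw=1,
  squeeze=30,
)

```text
time: 3.55
eef_pos: [0.4559, 0.3535, 0.3313]
tool_rot: [-0.147, 0.989, -0.0, -0.0]
wrist_force: [0.4, 0.6, -0.1]
gripper_width: 0.0852
grip_force: 0.0
```

```bash
python3 - <<'E'
from fit import *
import pickle
np.set_printoptions(precision=4,suppress=True)
d=snap('wrist');im=d['pixels'];pickle.dump(d,open('w1.pkl','wb'))
for y,x in [(150,320),(100,320),(200,320),(150,250)]: print(im[y,x])
for r in finder.cut_out('brick_thick','wrist'): print(r['rect'],r['score'])
cv2.imwrite('pics/w1.png',im);print(d['state']['eef_pos'],d['state']['tool_rot'],d['state']['time'])
E
```

```text
[76 76 78]
[ 63  86 105]
[74 74 77]
[115 152 180]
[280.7, 111.1, 343.8, 234.1] 0.89
[0.4559 0.3535 0.3313] [-0.1467  0.9892 -0.     -0.    ] 3.55
```

View pics/w1.png

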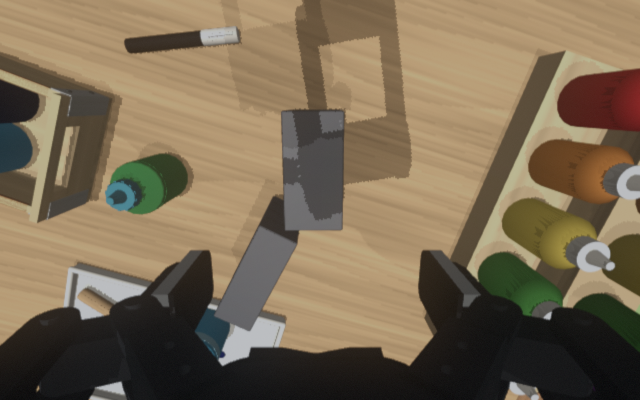

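The close view shows the thick brick's top at x 282–344, y 111–230, well aligned with the tool. The mid brick stands beside it, with its near corner at (297,232). I'll fit this top face.

```bash
cat >> fit.py <<'E'
from scipy.optimize import least_squares
def topfit(views,w,t,z0,zs=.003):
    """views: (d, 4 pixel corners in any order) ; fit x,y,yaw,z of a w x t rectangle (weak prior on z)"""
    C=[]
    for d,q in views: C.append((d,np.array(q,float)))
    o=np.mean([onz(C[0][0],p,z0) for p in C[0][1]],0)
    def rect(v):
        c,s=np.cos(v[2]),np.sin(v[2]);return np.array([[v[0]+c*a-s*b,v[1]+s*a+c*b,v[3]] for a,b in((w/2,t/2),(w/2,-t/2),(-w/2,-t/2),(-w/2,t/2))])
    def f(v):
        r=[]
        for d,q in C:
            p=proj(d,rect(v));D=np.linalg.norm(p[:,None]-q[None],axis=2);r+=list((p-q[D.argmin(1)]).ravel())
        return np.array(r+[(v[3]-z0)/zs])
    best=None
    for a in np.radians(np.arange(-60,61,15)):
        r=least_squares(f,[o[0],o[1],a,z0],x_scale=[.01,.01,.1,.01])
        if best is None or r.cost<best.cost: best=r
    return best.x,best.cost
E
python3 - <<'E'
from fit import *
import pickle
np.set_printoptions(precision=4,suppress=True)
d=pickle.load(open('w1.pkl','rb'));im=d['pixels'].astype(int)
m=((im.max(2)-im.min(2)<14)&(im.max(2)<130)).astype(np.uint8);m[:,:260]=0;m[:,360:]=0;m[240:]=0;m[:100]=0
m=cv2.morphologyEx(m,cv2.MORPH_CLOSE,np.ones((5,5)));m=cv2.morphologyEx(m,cv2.MORPH_OPEN,np.ones((9,9)))
ys=np.arange(125,218,4);L=[np.nonzero(m[y])[0].min() for y in ys];Rr=[np.nonzero(m[y])[0].max() for y in ys]
print(L,Rr,[(np.nonzero(m[:,x])[0].min(),np.nonzero(m[:,x])[0].max()) for x in range(290,341,10)])
q=[(281.5,110.5),(344.5,110.5),(343,229.5),(283.5,230)]
print(topfit([(d,q)],.124,.062,.13,.05))
print(topfit([(d,q)],.124,.062,.13,.0005))
t=R.from_quat(d['state']['tool_rot']).as_matrix();print(t)
E
```

```text
[np.int64(282), np.int64(282), np.int64(282), np.int64(282), np.int64(282), np.int64(283), np.int64(283), np.int64(283), np.int64(283), np.int64(283), np.int64(283), np.int64(284), np.int64(284), np.int64(284), np.int64(284), np.int64(284), np.int64(284), np.int64(284), np.int64(284), np.int64(272), np.int64(270), np.int64(268), np.int64(266), np.int64(264)] [np.int64(343), np.int64(343), np.int64(342), np.int64(342), np.int64(342), np.int64(342), np.int64(342), np.int64(342), np.int64(342), np.int64(342), np.int64(342), np.int64(342), np.int64(342), np.int64(342), np.int64(342), np.int64(342), np.int64(342), np.int64(342), np.int64(342), np.int64(341), np.int64(341), np.int64(341), np.int64(341), np.int64(341)] [(np.int64(111), np.int64(239)), (np.int64(111), np.int64(229)), (np.int64(111), np.int64(229)), (np.int64(110), np.int64(229)), (np.int64(110), np.int64(229)), (np.int64(111), np.int64(229))]
(array([0.4567, 0.3512, 0.2958, 0.127 ]), np.float64(0.7845747126626683))
(array([0.4563, 0.351 , 0.2958, 0.1299]), np.float64(1.424518229793719))
[[-0.957  -0.2902 -0.0001]
 [-0.2902  0.957  -0.    ]
 [ 0.0001 -0.     -1.    ]]
```

Request:
servo_tool(
  moves=[
    [[0,0,-3,0,0,10.3],[0,0,0,0,0,10.3],[-10,-58,-3,0,0,0],[-10,-58,-3,0,0,0],[-10,-58,-3,0,0,0],[-10,-58,-3,0,0,0],[-10,-58,-3,0,0,0],[-10,-58,-3,0,0,0],[-10,-57,-3,0,0,0],[0,0,0,0,0,0]],
  ],
)

```text
time: 4.9
eef_pos: [0.5003, -0.0589, 0.3553]
tool_rot: [0.036, 0.999, -0.0, 0.0]
wrist_force: [-0.2, 0.2, -0.6]
gripper_width: 0.0856
grip_force: 0.0
```

```bash
python3 - <<'E'
from fit import *
import pickle
np.set_printoptions(precision=4,suppress=True)
d=snap('wrist');im=d['pixels'];pickle.dump(d,open('w2.pkl','wb'))
for t in['crate','bottle_a']:
  for r in finder.pinpoint(t,'wrist'): print(t,np.round(r['position'],1),round(r['score'],2),onz(d,r['position'],0 if t=='crate' else .015))
cv2.imwrite('pics/w2.png',im);print(d['state']['eef_pos'],d['state']['tool_rot'],d['state']['time'])
E
```

```text
crate [319.7 170. ] 0.68 [ 0.525  -0.0548  0.    ]
crate [101.8 193.9] 0.31 [ 0.5377 -0.3823  0.    ]
crate [529.9 297.1] 0.17 [0.7578 0.2712 0.    ]
bottle_a [279.7 146.7] 0.91 [ 0.4854 -0.1083  0.015 ]
bottle_a [327.3 145.7] 0.68 [ 0.4887 -0.0418  0.015 ]
bottle_a [466.1 170.8] 0.68 [0.5384 0.153  0.015 ]
[ 0.5003 -0.0589  0.3553] [ 0.0361  0.9993 -0.0005  0.0001] 4.9
```

View pics/w2.png

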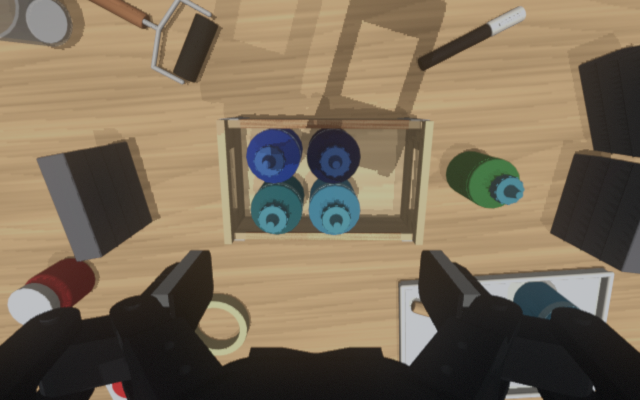

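The crate shows left/right end-wall outer corners near (219,120), (223,244), (434,122) and (425,243). The bottles are at blue (272,158), navy (333,158), teal (276,216) and aqua (335,216). Enlarging to refine.

```bash
python3 - <<'E'
from fit import *
import pickle
d=pickle.load(open('w2.pkl','rb'))
cv2.imwrite('pics/w2c.png',cv2.resize(d['pixels'][105:255,205:445],(800,500),interpolation=cv2.INTER_CUBIC))
E
```

```text
(no output)
```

View pics/w2c.png

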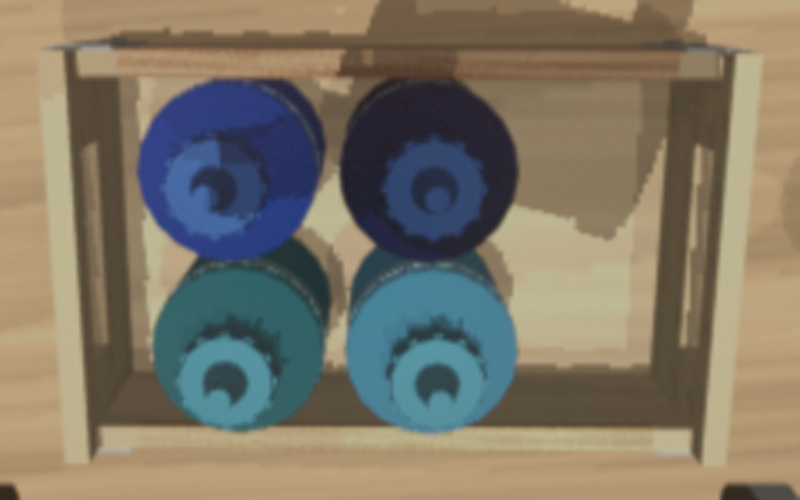

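```bash
python3 - <<'E'
from fit import *
import pickle
np.set_printoptions(precision=4,suppress=True)
d=pickle.load(open('w2.pkl','rb'))
f=lambda p:(p[0]*.3+205-.35,p[1]*.3+105-.35)
q=[f(p) for p in[(40,48),(66,464),(762,52),(727,466)]]
for zs in(.05,.0005):
    v,c=topfit([(d,q)],.150,.246,.1,zs);print(v,c)
a=v[2];ax=np.array([np.cos(a),np.sin(a)]);ay=np.array([-ax[1],ax[0]])
for n,p in dict(blue=(213,188),navy=(435,190),teal=(223,383),aqua=(437,383)).items():
    o=onz(d,f(p),.131)[:2]-v[:2];print(n,o@ax,o@ay)
# thin brick
s,t=snap('scene'),snap('top')
w2=[(t,dark(t),(400,165,450,230)),(s,dark(s),(185,185,235,260))]
v2,f2=fitb(w2,[[.5245,-.3386,.108,.13]],[.032]);print('thin',v2,f2)
# wrist corners of thin top
q=[(38,157),(61,149),(103,247),(78,259)]
print(topfit([(d,q)],.124,.032,.13,.05),topfit([(d,q)],.124,.032,.13,.001))
print(R.from_quat(d['state']['tool_rot']).as_matrix())
E
```

```text
[ 0.5252 -0.0505 -0.0762  0.1   ] 0.6243481625097586
[ 0.5252 -0.0505 -0.0762  0.1   ] 0.6247179775228205
blue -0.032820459780968946 -0.06094040781032457
navy -0.03248783664251536 0.010625388040458449
teal 0.033297061251647844 -0.05961186422433866
aqua 0.0329664604421575 0.012547020360240236
thin [ 0.524  -0.3389  0.1357  0.1265] 220.4375
(array([ 0.5255, -0.3486,  0.1487,  0.1108]), np.float64(15.864898890278887)) (array([ 0.5219, -0.3353,  0.1408,  0.1284]), np.float64(30.574837699713022))
[[-0.9974  0.0721  0.0001]
 [ 0.0721  0.9974 -0.0009]
 [-0.0001 -0.0009 -1.    ]]
```

Request:
servo_tool(
  moves=[
    [[10.5,58,14,0,0,0],[10.5,58,14,0,0,0],[10.5,58,14,0,0,0],[10.5,58,14,0,0,0],[10.5,58,14,0,0,0],[10.5,58,14,0,0,0],[10.5,58,14,0,0,0],[0,0,0,0,0,-10.5],[0,0,0,0,0,-10.6],[0,0,0,0,0,0]],
  ],
)

```text
time: 6.4
eef_pos: [0.4513, 0.3561, 0.2572]
tool_rot: [-0.152, 0.988, 0.0, -0.0]
wrist_force: [-0.4, -0.8, 0.1]
gripper_width: 0.0856
grip_force: 0.0
```

Request:
servo_tool(
  moves=[
    [[-3.4,-6.4,10,0,0,0.5],[0,0,40,0,0,0],[0,0,40,0,0,0],[0,0,40,0,0,0],[0,0,32,0,0,0],[0,0,0,0,0,0]],
  ],
)

```text
time: 7.15
eef_pos: [0.4555, 0.348, 0.0921]
tool_rot: [-0.146, 0.989, -0.001, -0.003]
wrist_force: [-0.5, 0.3, 0.2]
gripper_width: 0.0851
grip_force: 0.0
```

Request:
servo_tool(
  moves=[
    [[0,0,0,0,0,0],[0,0,0,0,0,0],[0,0,0,0,0,0],[0,0,0,0,0,0],[0,0,0,0,0,0],[0,0,0,0,0,0]],
  ],
  claw=0.5,
  squeeze=40,
)

```text
time: 7.9
eef_pos: [0.459, 0.3503, 0.0972]
tool_rot: [-0.147, 0.989, 0.001, 0.002]
wrist_force: [0.5, 0.7, 7.7]
gripper_width: 0.0612
grip_force: 44.5
```

Request:
servo_tool(
  moves=[
    [[0,0,-40,0,0,0],[0,0,-50,0,0,0],[0,0,-50,0,0,0],[0,0,-45,0,0,7.1],[0,0,0,0,0,7.1],[0,0,0,0,0,7.1],[0,0,0,0,0,0],[0,0,0,0,0,0]],
  ],
)

```text
time: 8.9
eef_pos: [0.4575, 0.3495, 0.2801]
tool_rot: [0.037, 0.999, -0.0, -0.0]
wrist_force: [0.7, -0.3, -0.2]
gripper_width: 0.0615
grip_force: 44.3
```

Request:
servo_tool(
  moves=[
    [[-14,-45,0,0,0,0],[-14,-45,0,0,0,0],[-14,-45,0,0,0,0],[-14,-45,0,0,0,0],[-14,-45,0,0,0,0],[-14,-45,0,0,0,0],[-13.5,-45,0,0,0,0.2],[0,0,0,0,0,0],[0,0,0,0,0,0]],
  ],
)

```text
time: 10.02
eef_pos: [0.5309, 0.0284, 0.2801]
tool_rot: [0.039, 0.999, 0.0, -0.0]
wrist_force: [-0.8, 0.8, -0.4]
gripper_width: 0.0615
grip_force: 44.6
```

```bash
python3 - <<'E'
from fit import *
import pickle
np.set_printoptions(precision=4,suppress=True)
d=snap('wrist');t=snap('top');s=snap('scene');pickle.dump((d,t,s),open('w3.pkl','wb'))
st=d['state'];print(st['eef_pos'],R.from_quat(st['tool_rot']).as_matrix(),st['time'])
im=np.vstack([cv2.resize(d['pixels'][60:260,160:560],(800,400)),np.hstack([cv2.resize(t['pixels'][150:250,250:450],(400,200)),cv2.resize(s['pixels'][120:240,250:390],(400,200))])])
cv2.imwrite('pics/w3.png',im)
E
```

```text
[0.5309 0.0284 0.2801] [[-0.9969  0.0786 -0.0006]
 [ 0.0786  0.9969  0.0006]
 [ 0.0006  0.0005 -1.    ]] 10.025
```

View pics/w3.png

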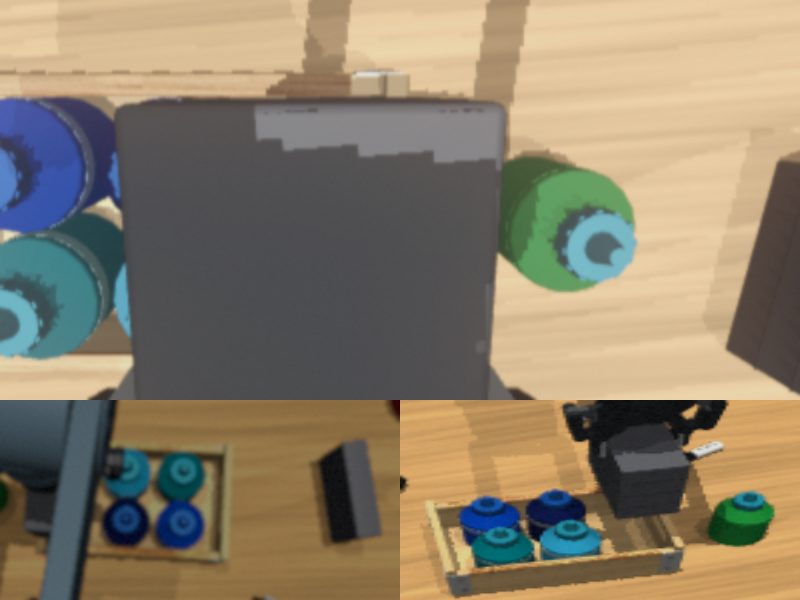

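The thick brick hangs square over the free end, with its near top edge at wrist px (218,113)–(413,113). The bottles are standing undisturbed. I'll check how the brick is centred in hand.

```bash
python3 - <<'E'
from fit import *
import pickle
d,t,s=pickle.load(open('w3.pkl','rb'))
T=d['state'];Rm=R.from_quat(T['tool_rot']).as_matrix()
for z in(.309,.313,.317):
    print(z,[np.round(Rm.T@(onz(d,p,z)-T['eef_pos'])*1000,1) for p in((218.5,112),(412.5,112))])
# predicted px of lower near edge too
E
```

```text
0.309 [array([ 63.5, -31.3, -28.9]), array([ 63.5,  31.2, -28.9])]
0.313 [array([ 63.5, -30.2, -32.9]), array([ 63.5,  30.1, -32.9])]
0.317 [array([ 63.6, -29.1, -36.9]), array([ 63.6,  29. , -36.9])]
```

Request:
servo_tool(
  moves=[
    [[-1.8,0,30,0,0,0],[0,0,30,0,0,0],[0,0,20,0,0,0],[0,0,20,0,0,0],[0,0,20,0,0,0],[0,0,20,0,0,0],[0,0,10,0,0,0],[0,0,0,0,0,0]],
  ],
)

```text
time: 11.18
eef_pos: [0.5324, 0.0287, 0.1298]
tool_rot: [0.039, 0.999, 0.0, -0.001]
wrist_force: [0.2, 0.4, -1.0]
gripper_width: 0.061
grip_force: 44.5
```

Free of contact. Going to the floor in small steps.

Request:
servo_tool(
  moves=[
    [[0,0,8,0,0,0],[0,0,3,0,0,0],[0,0,2,0,0,0],[0,0,0,0,0,0]],
  ],
)

```text
time: 11.68
eef_pos: [0.5329, 0.028, 0.1173]
tool_rot: [0.04, 0.999, 0.0, -0.0]
wrist_force: [0.1, 0.4, -1.0]
gripper_width: 0.0615
grip_force: 44.5
```

Request:
servo_tool(
  moves=[
    [[0,-4,0,0,0,0],[0,-4,0,0,0,0],[0,-4,0,0,0,0],[0,-4,0,0,0,0],[0,-4,0,0,0,0],[0,-4,0,0,0,0],[0,-4,0,0,0,0],[0,0,0,0,0,0]],
  ],
)

```text
time: 12.68
eef_pos: [0.5304, 0.0004, 0.1173]
tool_rot: [0.04, 0.999, 0.001, -0.0]
wrist_force: [-0.4, 4.9, 0.5]
gripper_width: 0.0614
grip_force: 44.9
```

Request:
servo_tool(
  moves=[
    [[0,-2,0,0,0,0],[0,-2,0,0,0,0],[0,0,0,0,0,0]],
  ],
)

```text
time: 13.05
eef_pos: [0.53, -0.0032, 0.1173]
tool_rot: [0.04, 0.999, 0.001, -0.0]
wrist_force: [-1.1, 5.5, 1.8]
gripper_width: 0.0615
grip_force: 45.0
```

Request:
servo_tool(
  moves=[
    [[0,-1.5,0,0,0,0],[0,-1.5,0,0,0,0],[0,0,0,0,0,0]],
  ],
)

```text
time: 13.42
eef_pos: [0.5297, -0.0061, 0.1172]
tool_rot: [0.04, 0.999, 0.001, -0.0]
wrist_force: [-0.9, 6.4, 1.2]
gripper_width: 0.0613
grip_force: 45.0
```

Request:
servo_tool(
  moves=[
    [[0,-1,0,0,0,0],[0,-1,0,0,0,0],[0,0,0,0,0,0]],
  ],
)

```text
time: 13.8
eef_pos: [0.5296, -0.0068, 0.1173]
tool_rot: [0.04, 0.999, 0.002, -0.0]
wrist_force: [-1.0, 10.5, 2.6]
gripper_width: 0.0613
grip_force: 45.2
```

Request:
servo_tool(
  moves=[
    [[0,1,1,0,0,0],[0,0,1,0,0,0],[0,0,1,0,0,0],[0,0,1,0,0,0],[0,0,0,0,0,0]],
  ],
)

```text
time: 14.42
eef_pos: [0.5302, -0.0066, 0.1136]
tool_rot: [0.04, 0.999, 0.001, 0.0]
wrist_force: [-0.0, 8.7, 3.0]
gripper_width: 0.0616
grip_force: 45.3
```

Request:
servo_tool(
  moves=[
    [[0,0.5,1,0,0,0],[0,0,1,0,0,0],[0,0,1,0,0,0],[0,0,0,0,0,0]],
  ],
)

```text
time: 14.92
eef_pos: [0.5304, -0.0064, 0.1123]
tool_rot: [0.039, 0.999, 0.001, 0.0]
wrist_force: [-6.5, 8.3, 15.4]
gripper_width: 0.0616
grip_force: 46.6
```

Request:
servo_tool(
  moves=[
    [[0,0,-2,0,0,0],[0,0,0,0,0,0],[0,0,0,0,0,0]],
  ],
  claw=0.86,
)

```text
time: 15.3
eef_pos: [0.53, -0.0078, 0.1121]
tool_rot: [0.04, 0.999, -0.0, -0.0]
wrist_force: [0.1, 1.1, -0.1]
gripper_width: 0.0733
grip_force: 0.0
```

Request:
servo_tool(
  moves=[
    [[0,0,-15,0,0,0],[0,0,-25,0,0,0],[0,0,-50,0,0,0],[0,0,-50,0,0,0],[0,0,-50,0,0,0],[0,0,-50,0,0,0],[0,0,0,0,0,0]],
  ],
)

```text
time: 16.18
eef_pos: [0.5321, -0.0079, 0.3586]
tool_rot: [0.039, 0.999, -0.001, 0.005]
wrist_force: [0.0, -0.6, -0.6]
gripper_width: 0.0732
grip_force: 0.0
```

```bash
python3 - <<'E'
from fit import *
import pickle
d=snap('wrist');pickle.dump(d,open('w4.pkl','wb'))
E
```

Request:
servo_tool(
  moves=[
    [[-2.6,-55,5,0,0,0],[-2.6,-55,5,0,0,0],[-2.6,-55,5,0,0,0],[-2.6,-55,5,0,0,0],[-2.6,-55,5,0,0,0],[-2.6,-54,5,0,0,0],[0,0,0,0,0,-6.2],[0,0,0,0,0,-6.2],[0,0,0,0,0,0],[0,0,0,0,0,0]],
  ],
)

```text
time: 17.48
eef_pos: [0.5194, -0.3362, 0.3215]
tool_rot: [-0.068, 0.998, 0.0, -0.0]
wrist_force: [-0.7, 0.1, -0.3]
gripper_width: 0.0734
grip_force: 0.0
```

```bash
python3 - <<'E'
from fit import *
import pickle
d=snap('wrist');pickle.dump(d,open('w5.pkl','wb'));print(d['state']['eef_pos'],d['state']['tool_rot'])
e=pickle.load(open('w4.pkl','rb'))
a=cv2.resize(e['pixels'][100:300,200:450],(750,600))[:600]
b=cv2.resize(d['pixels'][90:250,240:400],(600,600),interpolation=cv2.INTER_CUBIC)
cv2.imwrite('pics/w4.png',a);cv2.imwrite('pics/w5.png',b)
E
```

```text
[ 0.51943488 -0.33617274  0.32153964] [-6.77114485e-02  9.97704712e-01  4.81564538e-04 -4.85988229e-04]
```

View pics/w5.png

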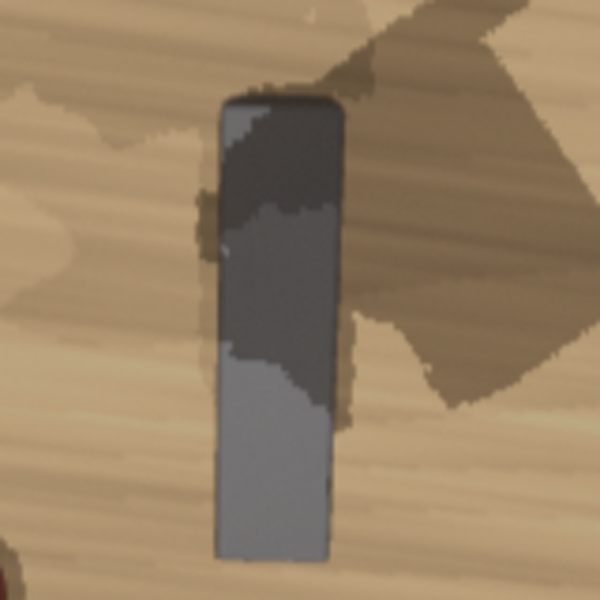

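View pics/w4.png

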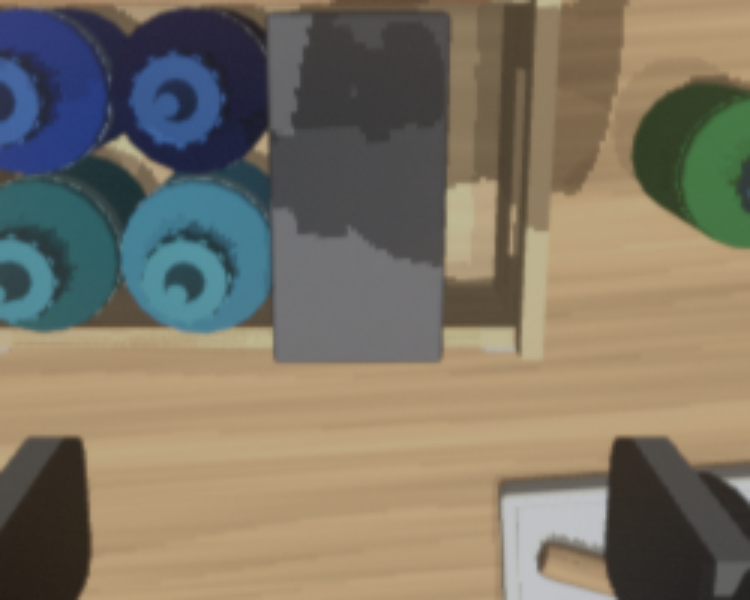

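The thick brick stands flush against the navy/aqua bottles with a free slot on its right. The thin brick's top is at crop (220,98)–(344,98)–(329,561)–(216,560). Computing both.

```bash
python3 - <<'E'
from fit import *
import pickle
np.set_printoptions(precision=4,suppress=True)
d=pickle.load(open('w5.pkl','rb'));f=lambda p:(p[0]/3.75+240-.4,p[1]/3.75+90-.4)
q=[f(p) for p in[(219,97),(344,97),(329,561),(215,561)]]
for zs in(.05,.0005): print('thin',topfit([(d,q)],.124,.032,.13,zs))
Rm=R.from_quat(d['state']['tool_rot']).as_matrix();print(Rm[:2,:2])
e=pickle.load(open('w4.pkl','rb'));g=lambda p:(p[0]/3+200-.3,p[1]/3+100-.3)
q=[g(p) for p in[(267,11),(450,11),(443,363),(274,363)]]
for zs in(.05,.0005): v,c=topfit([(e,q)],.124,.062,.145,zs);print('thick',v,c)
print(e['state']['eef_pos'],e['state']['tool_rot'])
a=-.0762;ax=np.array([np.cos(a),np.sin(a)]);ay=np.array([-ax[1],ax[0]]);o=np.array([.5252,-.0505])
print('thick in crate',(v[:2]-o)@ax,(v[:2]-o)@ay)
for n,p in dict(wall_in_bot=(519,350),wall_out_bot=(543,358),wall_out_top=(561,5),wall_in_top=(537,5)).items():
    w=onz(e,g(p),.1)[:2]-o;print(n,w@ax,w@ay)
E
```

```text
thin (array([ 0.5242, -0.3375,  0.1155,  0.1324]), np.float64(0.4614290291828646))
thin (array([ 0.5246, -0.3374,  0.1155,  0.1301]), np.float64(0.8465373376696729))
[[-0.9908 -0.1351]
 [-0.1351  0.9908]]
thick [ 0.5281 -0.0041 -0.0763  0.1433] 0.22433186800011196
thick [ 0.5279 -0.004  -0.0763  0.1449] 0.42133857391752794
[ 0.5321 -0.0079  0.3586] [ 0.0395  0.9992 -0.0011  0.0051]
thick in crate -0.000871850005112966 0.04651975924280541
wall_in_bot 0.07106639153653062 0.11261296119075323
wall_out_bot 0.07453866396404268 0.12259487066102966
wall_out_top -0.06470967941799623 0.12259817095383214
wall_in_top -0.06473225850618432 0.11362861597724207
```

Request:
servo_tool(
  moves=[
    [[-4.8,-1.9,24,0,0,1.1],[0,0,50,0,0,0],[0,0,50,0,0,0],[0,0,50,0,0,0],[0,0,30,0,0,0],[0,0,12,0,0,0],[0,0,0,0,0,0]],
  ],
)

```text
time: 18.4
eef_pos: [0.5247, -0.3376, 0.1062]
tool_rot: [-0.059, 0.998, 0.0, -0.0]
wrist_force: [-0.2, 0.0, 0.1]
gripper_width: 0.0732
grip_force: 0.0
```

Request:
servo_tool(
  moves=[
    [[0,0,0,0,0,0],[0,0,0,0,0,0],[0,0,0,0,0,0],[0,0,0,0,0,0],[0,0,0,0,0,0],[0,0,0,0,0,0]],
  ],
  claw=0.2,
  squeeze=30,
)

```text
time: 19.15
eef_pos: [0.5255, -0.3383, 0.1079]
tool_rot: [-0.059, 0.998, -0.001, 0.001]
wrist_force: [-0.0, 0.2, 5.8]
gripper_width: 0.0316
grip_force: 31.3
```

Request:
servo_tool(
  moves=[
    [[0,0,-40,0,0,0],[0,0,-50,0,0,0],[0,0,-50,0,0,0],[0,0,-52,0,0,0],[0,0,0,0,0,5.6],[0,0,0,0,0,5.6],[0,0,0,0,0,0],[0,0,0,0,0,0]],
  ],
)

```text
time: 20.15
eef_pos: [0.5246, -0.3377, 0.2981]
tool_rot: [0.038, 0.999, 0.0, -0.0]
wrist_force: [-0.4, -0.3, -1.1]
gripper_width: 0.0313
grip_force: 30.5
```

Request:
servo_tool(
  moves=[
    [[2.6,47.7,0,0,0,0],[2.7,47.7,0,0,0,0],[2.6,47.7,0,0,0,0],[2.7,47.7,0,0,0,0],[2.6,47.7,0,0,0,0],[2.7,47.7,0,0,0,0],[2.6,47.7,0,0,0,0],[2.7,47.7,0,0,0,0],[0,0,0,0,0,0],[0,0,0,0,0,0]],
  ],
)

```text
time: 21.4
eef_pos: [0.533, 0.044, 0.2982]
tool_rot: [0.038, 0.999, -0.0, -0.0]
wrist_force: [0.9, 0.8, -1.0]
gripper_width: 0.0315
grip_force: 30.6
```

```bash
python3 - <<'E'
from fit import *
import pickle
np.set_printoptions(precision=4,suppress=True)
d=snap('wrist');pickle.dump(d,open('w6.pkl','wb'))
st=d['state'];Rm=R.from_quat(st['tool_rot']).as_matrix();print(st['eef_pos'],Rm[:2,:2])
im=d['pixels'].astype(int);m=((im.max(2)-im.min(2)<14)&(im.max(2)<135)).astype(np.uint8);m[260:]=0
m=cv2.morphologyEx(cv2.morphologyEx(m,cv2.MORPH_CLOSE,np.ones((5,5))),cv2.MORPH_OPEN,np.ones((9,9)))
n,l,s,c=cv2.connectedComponentsWithStats(m);print(s[1:],c[1:])
L=l[150,320];cs=max(cv2.findContours((l==L).astype(np.uint8),0,2)[0],key=cv2.contourArea)
print(cv2.approxPolyDP(cs,4,True)[:,0].tolist())
cv2.imwrite('pics/w6.png',cv2.resize(d['pixels'][60:260,220:460],(720,600)))
E
```

```text
[0.533  0.044  0.2982] [[-0.9971  0.0758]
 [ 0.0758  0.9971]]
[[  221   110   153   150 16154]
 [  519   148   121   112 11269]] [[302.8972 180.4524]
 [582.6778 204.9032]]
[[221, 110], [225, 161], [264, 174], [271, 185], [273, 237], [263, 238], [251, 259], [373, 259], [367, 240], [356, 238], [359, 121], [276, 110], [275, 118], [263, 122], [260, 110]]
```

View pics/w6.png

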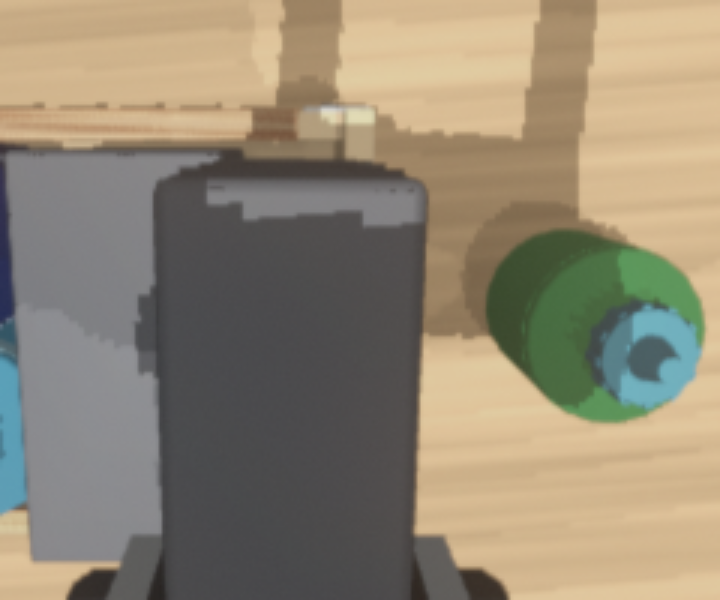

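The thin brick hangs square in hand, top corners at wrist px (272,121) and (362,121). The thick brick top is just left of it. Checking offset and tilt numerically.

```bash
python3 - <<'E'
from fit import *
import pickle
np.set_printoptions(precision=4,suppress=True)
d=pickle.load(open('w6.pkl','rb'));T=d['state'];Rm=R.from_quat(T['tool_rot']).as_matrix()
g=lambda p:(p[0]/3+220-.3,p[1]/3+60-.3)
for z in(.316,.320,.324): print(z,[np.round(Rm.T@(onz(d,g(p),z)-T['eef_pos'])*1000,1) for p in((155,180),(428,180))])
print('bottom near edge predicted row',[ (proj(d,T['eef_pos']+Rm@np.array([x/1000,0,.108]))[0]) for x in(60,62,64)],'seen',g((290,162)))
# thick face and end wall, in crate frame
a=-.0762;ax=np.array([np.cos(a),np.sin(a)]);ay=np.array([-ax[1],ax[0]]);o=np.array([.5252,-.0505])
q=[(8,148),(30,562)]
for p in q: w=onz(d,g(p),.145)[:2]-o;print('thick -y edge',w@ax,w@ay)
for p in [(345,150),(376,110)]: w=onz(d,g(p),.1)[:2]-o;print('wall',w@ax,w@ay)
w=T['eef_pos'][:2]-o;print('tcp',w@ax,w@ay)
E
```

```text
0.316 [array([ 60.7, -15.7, -17.8]), array([ 60.7,  16.6, -17.8])]
0.32 [array([ 60.8, -15.2, -21.8]), array([ 60.8,  16.1, -21.8])]
0.324 [array([ 60.9, -14.7, -25.8]), array([ 60.9,  15.5, -25.8])]
bottom near edge predicted row [array([315.5401, 114.3543]), array([315.5412, 111.4446]), array([315.5422, 108.5226])] seen (316.3666666666667, 113.7)
thick -y edge -0.06278293324443349 0.017054863033164613
thick -y edge 0.06093154686260788 0.015289550219600918
wall -0.06198059098851929 0.11313344042684022
wall -0.07426767795417705 0.122781043491473
tcp 0.0005982414387147939 0.09483699883199502
```

Request:
servo_tool(
  moves=[
    [[2,0.7,20,0,0,0],[0,0,15,0,0,0],[0,0,8,0,0,0],[0,0,8,0,0,0],[0,0,8,0,0,0],[0,0,8,0,0,0],[0,0,0,0,0,0]],
  ],
)

```text
time: 22.32
eef_pos: [0.5307, 0.0452, 0.2305]
tool_rot: [0.039, 0.999, 0.0, -0.001]
wrist_force: [0.8, 0.4, -1.2]
gripper_width: 0.0317
grip_force: 30.6
```

Request:
servo_tool(
  moves=[
    [[0,0,8,0,0,0],[0,0,8,0,0,0],[0,0,8,0,0,0],[0,0,8,0,0,0],[0,0,8,0,0,0],[0,0,0,0,0,0]],
  ],
)

```text
time: 23.08
eef_pos: [0.5305, 0.0452, 0.1903]
tool_rot: [0.039, 0.999, 0.0, -0.001]
wrist_force: [-0.9, 0.3, -0.1]
gripper_width: 0.0313
grip_force: 30.5
```

Request:
servo_tool(
  moves=[
    [[0,0,8,0,0,0],[0,0,8,0,0,0],[0,0,8,0,0,0],[0,0,8,0,0,0],[0,0,5,0,0,0],[0,0,0,0,0,0]],
  ],
)

```text
time: 23.82
eef_pos: [0.5308, 0.0452, 0.1538]
tool_rot: [0.039, 0.999, 0.0, -0.0]
wrist_force: [-0.7, -0.1, 0.7]
gripper_width: 0.0315
grip_force: 30.6
```

Request:
servo_tool(
  moves=[
    [[0,0,4.5,0,0,0],[0,0,0,0,0,0]],
  ],
)

```text
time: 24.08
eef_pos: [0.5309, 0.0452, 0.1496]
tool_rot: [0.039, 0.999, 0.0, -0.0]
wrist_force: [1.6, -0.2, -0.2]
gripper_width: 0.0317
grip_force: 30.6
```

Request:
servo_tool(
  moves=[
    [[0,0,0,0,0,0],[0,0,0,0,0,0],[0,0,0,0,0,0],[0,0,-40,0,0,0],[0,0,-40,0,0,0],[0,0,0,0,0,0]],
  ],
  claw=0.65,
)

```text
time: 24.82
eef_pos: [0.5335, 0.0449, 0.2338]
tool_rot: [0.039, 0.999, -0.0, 0.004]
wrist_force: [-0.9, -0.9, -0.5]
gripper_width: 0.0555
grip_force: 0.0
```

Request:
servo_tool(
  moves=[
    [[0,0,0,0,0,0],[0,0,0,0,0,0],[0,0,0,0,0,0],[0,0,0,0,0,0],[0,0,20,0,0,0],[0,0,20,0,0,0],[0,0,10,0,0,0],[0,0,0,0,0,0]],
  ],
  claw=0,
)

```text
time: 25.82
eef_pos: [0.5306, 0.0452, 0.1791]
tool_rot: [0.039, 0.999, 0.0, -0.001]
wrist_force: [-0.2, 0.4, 0.4]
gripper_width: -0.0002
grip_force: 0.0
```

```bash
python3 - <<'E'
from fit import *
import pickle
np.set_printoptions(precision=4,suppress=True)
s=snap('scene');pickle.dump(s,open('s7.pkl','wb'))
print([(np.round(r['position'],1),round(r['score'],2)) for r in finder.pinpoint('brick_thin','scene')])
a=-.0762;c=lambda y,z:np.array([.5252+.0761*y,-.0505+.997*y,z])
print('pred seated/raised centre px',proj(s,c(.0955,.08)),proj(s,c(.0955,.105)))
E
```

```text
[(array([263.7, 298. ]), 0.4), (array([398.7, 264.4]), 0.25)]
pred seated/raised centre px [[334.2852 191.5945]] [[334.8098 187.0486]]
```

Pressing down gently.

Request:
servo_tool(
  moves=[
    [[0,0,7,0,0,0],[0,0,7,0,0,0],[0,0,7,0,0,0],[0,0,4,0,0,0],[0,0,0,0,0,0]],
  ],
)

```text
time: 26.55
eef_pos: [0.5308, 0.0452, 0.1543]
tool_rot: [0.039, 0.999, 0.0, -0.0]
wrist_force: [0.5, -0.6, 0.0]
gripper_width: -0.0001
grip_force: 0.0
```

Request:
servo_tool(
  moves=[
    [[0,0,4,0,0,0],[0,0,3,0,0,0],[0,0,2,0,0,0],[0,0,0,0,0,0]],
  ],
)

```text
time: 27.05
eef_pos: [0.531, 0.0452, 0.1456]
tool_rot: [0.039, 0.999, 0.0, -0.0]
wrist_force: [0.0, 0.1, 0.1]
gripper_width: -0.0005
grip_force: 0.0
```

Request:
servo_tool(
  moves=[
    [[0,0,1,0,0,0],[0,0,1,0,0,0],[0,0,1,0,0,0],[0,0,0,0,0,0]],
  ],
)

```text
time: 27.55
eef_pos: [0.5315, 0.0451, 0.1451]
tool_rot: [0.038, 0.999, -0.0, 0.001]
wrist_force: [-7.3, 0.5, 15.8]
gripper_width: -0.0001
grip_force: 7.8
```

Request:
servo_tool(
  moves=[
    [[0,0,-20,0,0,0],[0,-25,0,0,0,0],[0,-25,0,0,0,0],[0,0,8,0,0,0],[0,0,5,0,0,0],[0,0,2,0,0,0],[0,0,2,0,0,0],[0,0,2,0,0,0],[0,0,0,0,0,0]],
  ],
)

```text
time: 28.68
eef_pos: [0.5274, -0.0042, 0.1451]
tool_rot: [0.038, 0.999, 0.0, 0.0]
wrist_force: [-4.5, 1.4, 10.1]
gripper_width: 0.0003
grip_force: 4.7
```

Both tops stand at 0.145, so both bricks are seated. Retreating and checking the result.

Request:
servo_tool(
  moves=[
    [[0,0,-20,0,0,0],[0,0,-50,0,0,0],[0,0,-60,0,0,0],[0,0,-60,0,0,0],[10,0,-30,0,0,0],[30,0,0,0,0,0],[0,0,0,0,0,0],[0,0,0,0,0,0]],
  ],
)

```text
time: 29.68
eef_pos: [0.4876, -0.0015, 0.3637]
tool_rot: [0.039, 0.999, -0.0, 0.0]
wrist_force: [0.6, -0.3, -0.4]
gripper_width: 0.0001
grip_force: 0.0
```

```bash
python3 - <<'E'
from fit import *
np.set_printoptions(precision=4,suppress=True)
d=snap('wrist');im=d['pixels'].astype(int)
a=-.0762;ax=np.array([np.cos(a),np.sin(a)]);ay=np.array([-ax[1],ax[0]]);o=np.array([.5252,-.0505])
m=((im.max(2)-im.min(2)<14)&(im.max(2)<135)).astype(np.uint8)
P=lambda x,y,z:proj(d,np.r_[o+x*ax+y*ay,z])[0]
c=P(0,.06,.145).astype(int);w=np.zeros_like(m);w[c[1]-70:c[1]+72,c[0]-75:c[0]+75]=1;m*=w
m=cv2.morphologyEx(m,cv2.MORPH_OPEN,np.ones((9,9)))
cs=max(cv2.findContours(m,0,2)[0],key=cv2.contourArea);q=cv2.boxPoints(cv2.minAreaRect(cs))
for p in cv2.approxPolyDP(cs,4,True)[:,0]: v=onz(d,p,.145)[:2]-o;print(p,v@ax,v@ay)
for r in finder.pinpoint('bottle_a','wrist'):
    v=onz(d,r['position'],.015)[:2]-o;print('bottle',round(r['score'],2),v@ax,v@ay)
print(d['state']['time'],d['state']['wrist_force'])
E
```

```text
[294 143] -0.06989489695333433 0.02358905857695497
[285 148] -0.06470411391883156 0.01407454025171343
[289 249] 0.04925852133837841 0.015936538605447345
[280 278] 0.08549703443180925 0.004753141452284049
[350 278] 0.08554095575478857 0.08597494306898742
[348 257] 0.05912271018247949 0.08302378244152589
[372 256] 0.05790219775806549 0.11034294379484806
[377 151] -0.06151286368254102 0.11058992571958992
[367 143] -0.06985149253746153 0.09977353490179965
bottle 0.93 -0.03086959779624101 -0.01755274133958537
bottle 0.91 -0.0010746722350286706 0.20125643730491682
bottle 0.81 0.031372964330727116 -0.08514445009052642
bottle 0.63 -0.03653119207079551 -0.08247046277537166
bottle 0.61 -0.0002928166785567151 -0.0007563014337971829
bottle 0.55 0.03651141507516591 -0.01982484178292951
29.675 [ 0.585  -0.2632 -0.4282]
```

```bash
python3 -c "
from station import env
print(env.hand_in())"
```

```text
the job is handed in; nothing more can be done
None
```

The crate is packed and handed in at about 30 s on the robot's clock: the thick and thin bricks are both seated on the floor and upright, the four bottles are pressed together against the end wall, and the middle brick and everything else on the table were left alone; no verdict came back.

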